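# Pin two straps together on the welding fixture

## Robot

A 7-joint arm with a two-finger parallel gripper is mounted at the origin on the work surface. World frame = base frame: x ahead of the robot, y to its left, z up, the work surface at z = 0. Lengths are in m, angles in rad, forces in N, time in s.
With the tool pointing down it reaches from about 0.35 to 0.9 m from the base axis. Payload 19.9 kg.
Tool frame: the origin (TCP) lies midway between the tips of the shut fingers; the grasp point (between the pads) lies robot.grip_depth behind it (robot.grip_depth is the distance from the TCP to the grasp point, in m); z points along the fingers, y is the line along which they close (so a half turn about z gives the same grasp; the last joint's range is limited). The gripper opens to 85 mm and grips with 20 to 120 N. Pads are 22 mm wide; open, the fingers measure 114 mm over their backs; the gripper's body (76 mm by 85 mm) begins 54 mm behind the grasp point. The pads swing forward as they close: fully open they stand 13 mm farther back than shut.
Start: joints at [1.077, 0.417, -0.01, 1.614, 0.005, 1.111, -0.053], TCP at [0.273, -0.562, 0.231] pointing down, gripper open.
Joint ranges: [-2.81, 2.81], [-0.39, 2.02], [-1.27, 1.25], [0.06, 2.57], [-1.19, 4.33], [0.19, 2], [-2.82, 2.82]. Speed limits (rad/s): [1.89, 1.89, 2.39, 2.39, 3.01, 3.01, 3.01].

## Interface

Orientations are given as a unit quaternion [w, x, y, z].
In Python, from rig import robot, camera, read_time, read_q, read_joint_velocities, read_joint_torque, read_position, read_orientation, read_force, read_ft_torque, read_finger_gap, read_grasp_force gives the robot as it stands. The module is installed in compiled form; this text tells all that it offers. Calls block until the motion is done:
- robot.movep(position, orientation): joint-space move of the TCP to a pose.
- robot.movel(position, ori=None, speed=0.15): straight line of the TCP; ori=None keeps the orientation; speed is the mean speed in m/s.
- robot.move_joints(angles): joint-space move.
- robot.gripper_open() and robot.close_gripper(): open the fingers fully, or close them until they stop; the grip force is fixed at half the most.
- robot.sleep(seconds).
- robot.solve_ik(position, orientation): joint angles nearest the present ones, or None.
- camera(name): name is "side" or "top"; returns a dict with "frame" (480x640x3 uint8, red, green, blue), "fx", "fy", "cx", "cy" (pixels), "k1" (the pictures are not rectified: a ray, as slopes to the right and down, at radius r is drawn at 1 + k1 r^2 times it, then the intrinsics apply), "eye" and "orientation" of the camera in the world. Camera axes: x right, y down, z forward; pixel columns grow to the right and rows downward; lengths in m; the calibration is good to about 2 mm. A picture is of the moment at which its call begins. There is no depth.
A pose or a line that the arm cannot do raises robot.MotionError and nothing moves.
- robot.hand_in(): hands the job in; it is judged then, once.
Readings, each from a call of its own:
- read_time(): time.
- read_q(): joint angles.
- read_joint_velocities(): joint speeds.
- read_joint_torque(): joint torques, N m.
- read_position(): TCP position.
- read_orientation(): TCP orientation.
- read_force(): force on the tool from outside, world axes, zero at the start.
- read_ft_torque(): the same for the moment, N m.
- read_finger_gap(): finger opening in m.
- read_grasp_force(): force on a finger pad.
Only numpy, scipy, OpenCV 4.12 (cv2) and the standard library are available. Lean on these libraries where they do the work, as an engineer would, in place of code of your own. Each camera call takes 0.05 s, during which the arm holds its last target. There are 200 camera calls.

## Task

Tip the green bin on the bench fully forward by its handle to get at the steel pins standing at its back. Seat both drilled straps flat on the welding fixture, one on top of the other over its two dowels, and push every pin in the bin fully home through both straps into the fixture, one pin to a hole, any holes, so that each head rests on the upper strap. Only then tip the emptied bin back against its stop, and leave the can, the brush and the hammer where they are.

Things in the scene. Friction and masses are not known exactly. Their poses are not given: they have to be found in the camera images.
- fixture: Dark steel fixture block fixed to the bench: 220 mm long (x), 40 wide (y), 45 high, on a foot 80 mm wide, 10 high. Origin: centre of its underside, z up. On its top two round dowels 13 mm thick, 28 mm high, tips tapered, at x = -84 and +84 mm; between them four vertical 15 mm holes right through at x = -57, -19, 19, 57 mm; all on the centre line (y = 0).
- hole0 (a point): Centre of the mouth of the fixture's pin hole at its x = -57 mm, on the block's top face, 45 mm above the bench. Axes as the fixture's.
- hole1 (a point): Centre of the mouth of the fixture's pin hole at its x = -19 mm, on the block's top face, 45 mm above the bench. Axes as the fixture's.
- hole2 (a point): Centre of the mouth of the fixture's pin hole at its x = 19 mm, on the block's top face, 45 mm above the bench. Axes as the fixture's.
- hole3 (a point): Centre of the mouth of the fixture's pin hole at its x = 57 mm, on the block's top face, 45 mm above the bench. Axes as the fixture's.
- strap0: Drilled flat aluminium bar, 190 mm long (x), 44 wide (y), 10 thick (z), about 0.2 kg, lying flat on the bench at the start. Origin: centre of its underside. On its centre line six 15 mm holes: for the dowels at x = -84, +84 mm, for the pins at -57, -19, 19, 57 mm. Either end may go either way. Seated, its underside is 45 mm (lower strap) or 55 mm (upper) above the bench.
- strap1: Second strap, exactly like strap0; the two may be stacked in either order.
- pin0: Steel pin, one of 3 or 4 present (absent ones read None), 0.1 kg: round shank 12 mm thick, 60 long, its nose a half ball, below a plain round head 20 mm thick, 36 tall. Origin: tip of the shank, z towards the head. It starts in any of five sockets at the bin's back, 40 mm deep, and leans with the bin. Home through both straps, its tip is 40 mm below the hole's mouth.
- pin1: Pin exactly like pin0, standing in another of the five sockets, or absent (None).
- pin2: Pin exactly like pin0, standing in another of the five sockets, or absent (None).
- pin3: Pin exactly like pin0, standing in another of the five sockets, or absent (None).
- pin4: Pin exactly like pin0, standing in another of the five sockets, or absent (None).
- rack: Grey steel stand fixed to the bench, carrying the bin between side cheeks 80 mm high (216 at the back), 272 mm wide. Origin on the bench straight below the pivot; -x is its front, towards the robot. A fixed hood plate, 216 to 220 mm above the bench, covers x = +20 to +120 mm: with the bin back, the pin heads (x = +30, tops at 186 mm) stand below it; tipped forward they come out.
- bin (a joint): Angle of the bin, rad: 0 = back on its stop (level, pins upright below the hood); 0.45 = fully forward on its stop, tipped towards the rack's -x, pins leaning to the front by as much. The pivot is stiff (about 0.6 N m of friction), so the bin stays where it is left; 3 to 10 N at the handle moves it.
- bin_handle (a point): Middle of the bin's handle: round bar 10 mm thick, 100 mm long, along the bin's y, free for 45 mm below. With the bin back it lies 100 mm in front of (-x) and 120 mm above the pivot, and it swings forward and down about the pivot to 142 mm in front and 65 mm above at 0.45. Axes as the bin's, tipping with it; z points out of the bin's mouth, along the pins.
- bin_hinge (a point): The bin's pivot, 60 mm above the bench, mid-width; the pivot axis is the bin's y. Axes as the bin's. Green steel bin, x = -110 to +60 mm from the pivot, 230 mm wide, floor z = 20, walls up to 70 mm. At its back a wooden block, top also at 70, has five 13.5 mm pin sockets at x = +30, y = -84, -42, 0, 42, 84 mm; a pin in it shows 20 mm of shank and its head (z = 90 to 126).
- can: Bystander: plain metal can, 60 mm in diameter, 90 mm high, origin at the centre of its underside.
- brush: Bystander: wire brush 250 mm long with a wooden handle, lying on the bench; origin near its middle, at the bench.
- hammer: Bystander: chipping hammer 220 mm long with a double-pointed 140 mm head, lying on the bench; origin near the middle of its handle, at the bench.

How it is judged:
By the outcome, as a careful person would: the job done as asked, in the order asked, and still so for the second after the job is handed in, with the robot touching nothing.
Of pin0, pin1, pin2, pin3, pin4 only 3 to 4 are there at a start; the rules pass over those that are not, and their reading is None.
At some moment in a run one of strap0, strap1 may be knocked a few centimetres aside while the robot is not near it.
It also fails if it takes over 210 s, if anything falls off the work surface, if the arm or the gripper's body presses on something with over 40 N, if the wrist force passes 120 N, or if a joint passes its speed limit or range.

## Working session

There is one attempt and no reset: what is moved stays moved. The work goes in short steps, each a Python script; the robot and the scene stay as the last script left them, time stands still between calls to the robot, and variables do not carry over. Pictures are saved under pics/ and viewed, at most 14 in all, crops included, and the job is handed in when it is done.

```bash
mkdir -p pics; cat > h.py <<'E'
import numpy as np, cv2
from scipy.spatial.transform import Rotation as R
from rig import *
def rot(q): return R.from_quat([q[1],q[2],q[3],q[0]]).as_matrix()
def snap(name,fn=None):
    c=camera(name)
    if fn: cv2.imwrite('pics/'+fn,c['frame'][:,:,::-1])
    return c
def ray(c,u,v):
    xd,yd=(u-c['cx'])/c['fx'],(v-c['cy'])/c['fy']
    x,y=xd,yd
    for _ in range(30):
        s=1+c['k1']*(x*x+y*y); x,y=xd/s,yd/s
    return rot(c['orientation'])@np.array([x,y,1.])
def atz(c,u,v,z):
    d=ray(c,u,v); e=np.array(c['eye']); return e+d*(z-e[2])/d[2]
def proj(c,p):
    q=rot(c['orientation']).T@(np.array(p)-np.array(c['eye'])); x,y=q[0]/q[2],q[1]/q[2]
    s=1+c['k1']*(x*x+y*y); return np.array([c['fx']*x*s+c['cx'],c['fy']*y*s+c['cy']])
E
python3 - <<'E'
from h import *
for n in('side','top'):
    c=snap(n,n+'0.png'); print(n,[(k,np.round(v,4)) for k,v in c.items() if k!='frame'])
print(robot.grip_depth,read_position(),read_orientation(),read_time(),read_finger_gap(),read_force())
E
```

```text
side [('fx', np.float64(503.1512)), ('fy', np.float64(503.1512)), ('cx', np.float64(320.9979)), ('cy', np.float64(240.4397)), ('k1', np.float64(-0.0482)), ('eye', array([-0.0908,  0.5519,  1.0318])), ('orientation', array([ 0.1406, -0.3825,  0.8493, -0.3355]))]
top [('fx', np.float64(549.3246)), ('fy', np.float64(549.3246)), ('cx', np.float64(328.0478)), ('cy', np.float64(242.9195)), ('k1', np.float64(-0.0212)), ('eye', array([ 0.4318, -0.0396,  1.3953])), ('orientation', array([-0.0285,  0.7156, -0.6973,  0.0298]))]
0.0187 [ 0.27270663 -0.56201555  0.23071501] [-5.47557449e-04  9.74596437e-01  2.23967530e-01 -1.76241025e-04] 0.1 0.08533593502433673 [-0.17164192  0.59846347 -0.06785384]
```

View pics/side0.png

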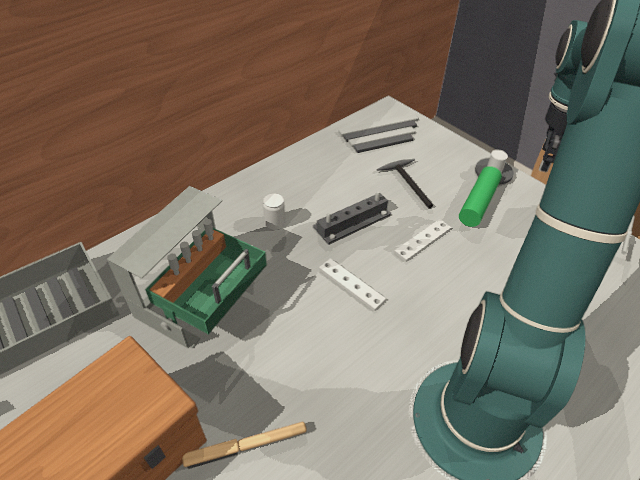

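View pics/top0.png

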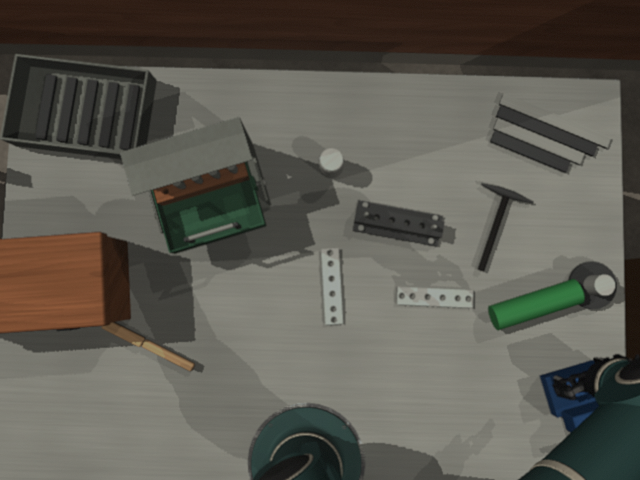

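The top picture shows the bin at about (210,205), the can at (331,160), the fixture at (400,222), and straps at (332,287) and (435,298). The hammer is at (505,220) and the brush at (150,345). I'll enlarge the parts that matter.

```bash
python3 - <<'E'
import cv2
t=cv2.imread('pics/top0.png'); s=cv2.imread('pics/side0.png')
cv2.imwrite('pics/c1.png',cv2.resize(t[190:335,310:480],None,fx=4,fy=4,interpolation=cv2.INTER_CUBIC))
a=cv2.resize(t[110:260,110:280],None,fx=4,fy=4,interpolation=cv2.INTER_CUBIC)
cv2.imwrite('pics/c2.png',a)
cv2.imwrite('pics/c3.png',cv2.resize(s[180:350,100:280],None,fx=3.5,fy=3.5,interpolation=cv2.INTER_CUBIC))
E
```

```text
(no output)
```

View pics/c1.png

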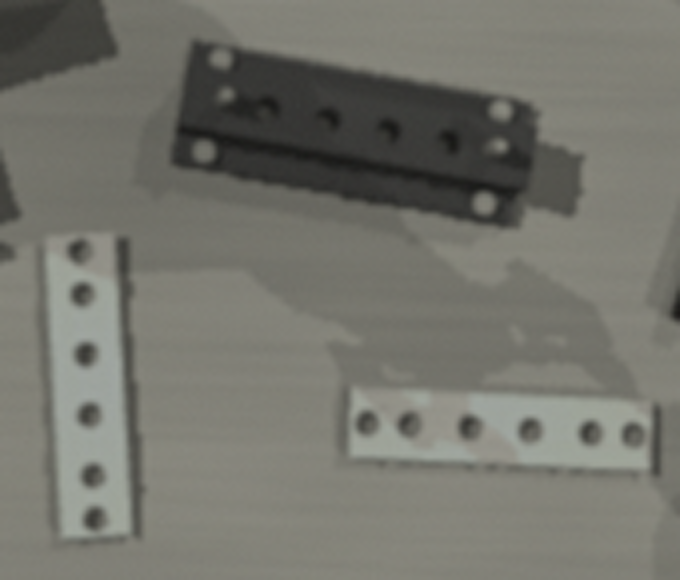

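View pics/c2.png

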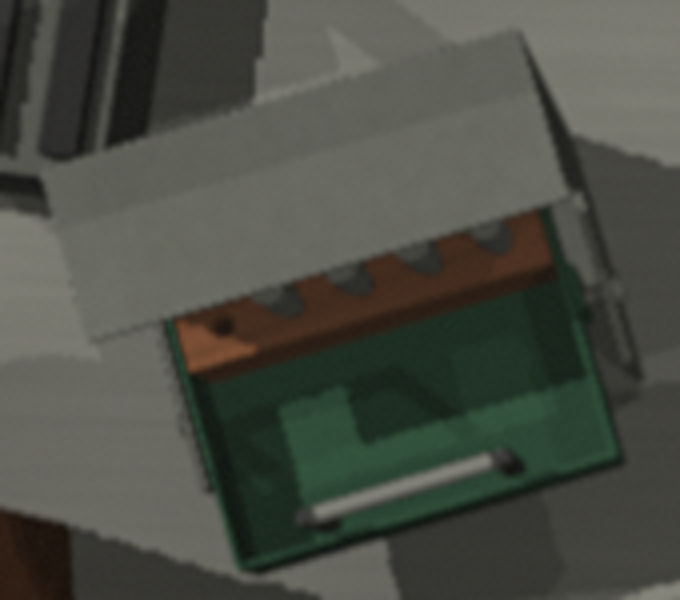

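View pics/c3.png

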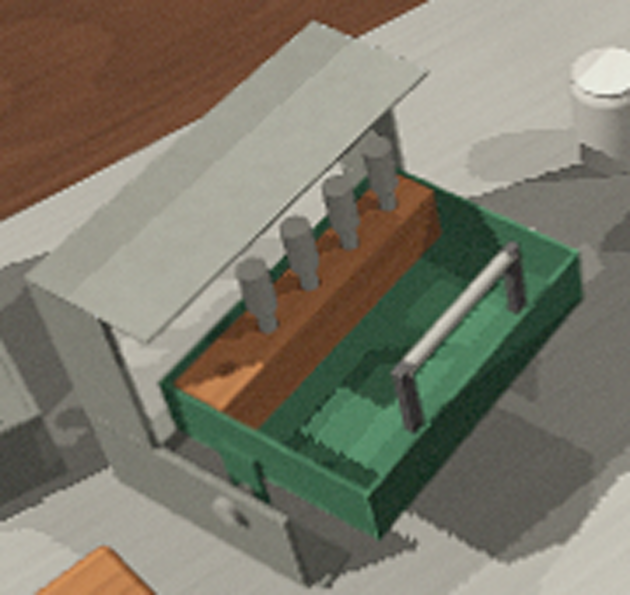

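Four pins stand in the bin. The empty socket is the leftmost in the top view, crop c2 (222,325). The handle ends are at c2 (305,517) and (515,460). I'll fit the poses next, taking the side view's fixture and straps from one more crop.

```bash
cat >> h.py <<'E'
from scipy.optimize import least_squares
def fit(obs,x0):
    """obs: list of (cam, local xyz, pixel); pose x,y,yaw on the bench"""
    def world(p,l): c,s=np.cos(p[2]),np.sin(p[2]); return [p[0]+c*l[0]-s*l[1],p[1]+s*l[0]+c*l[1],l[2]]
    f=lambda p:np.concatenate([proj(c,world(p,l))-np.array(q) for c,l,q in obs])
    r=least_squares(f,x0,loss='soft_l1',f_scale=1.0,x_scale=[.01,.01,.1]); return r.x,r.fun.reshape(-1,2)
def up(p,k,o): return (np.array(p)+.5)/k-.5+np.array(o)
HX=[-84,-57,-19,19,57,84]
E
python3 - <<'E'
from h import *
c=camera('top'); s=camera('side')
cv2.imwrite('pics/c4.png',cv2.resize(s['frame'][180:320,305:465,::-1],None,fx=5,fy=5,interpolation=cv2.INTER_CUBIC)[:600])
U=lambda p:up(p,4,(310,190))
fx=[(268,107),(329,119),(389,131),(450,142)]
print('fix',fit([(c,(h/1e3,0,.045),U(p)) for h,p in zip((57,19,-19,-57)[::-1],fx)]+[(c,(-.084,0,.073),U((228,95))),(c,(.084,0,.073),U((497,146)))],[.5,-.2,-1.7]))
A=[(82,250),(83,294),(86,353),(90,414),(93,474),(95,518)]
B=[(368,423),(410,424),(471,427),(531,430),(591,432),(633,434)]
for n,a in(('A',A),('B',B)):
    w=[atz(c,*U(p),.010) for p in a]; d=w[-1]-w[0]
    print(n,np.mean(w,0),np.hypot(*d[:2]),fit([(c,(h/1e3,0,.010),U(p)) for h,p in zip(HX,a)],[*np.mean(w,0)[:2],np.arctan2(d[1],d[0])]))
V=lambda p:up(p,4,(110,110)); W=lambda p:up(p,3.5,(100,180))
obs=[(c,(-.1,.05,.18),V((305,515))),(c,(-.1,-.05,.18),V((515,462))),
(c,(.02,.136,.22),V((95,342))),(c,(.02,-.136,.22),V((580,195))),(c,(.12,.136,.22),V((43,180))),(c,(.12,-.136,.22),V((520,30)))]
so=[(s,(-.1,.05,.18),W((405,368))),(s,(-.1,-.05,.18),W((513,248))),(s,(.02,.136,.22),W((150,340))),(s,(.02,-.136,.22),W((430,70))),(s,(.12,-.136,.22),W((315,20)))]
for o in(obs,so,obs+so): print('rack',fit(o,[.5,.25,0.2]))
E
```

```text
fix (array([ 0.60256111, -0.21532899, -1.73408126]), array([[-0.062344  ,  0.24387939],
       [-0.23178368,  0.11420975],
       [-0.14646411, -0.01337362],
       [-0.3078919 ,  0.11084543],
       [ 0.05031003, -0.33607994],
       [ 0.88421703, -0.12328844]]))
A [ 0.43905439 -0.05249768  0.01      ] 0.16823229309160573 (array([ 0.43905766, -0.05249761, -3.06502783]), array([[-0.16819323,  0.08543746],
       [ 0.12836641, -0.24816826],
       [ 0.1504348 ,  0.06990977],
       [-0.07422862, -0.04732734],
       [-0.04567877,  0.14906072],
       [ 0.00942292, -0.01544195]]))
B [ 0.41756137 -0.3124376   0.01      ] 0.16697019402272648 (array([ 0.41756208, -0.31243941, -1.58817228]), array([[-0.17276538, -0.08746378],
       [ 0.05188989,  0.12095525],
       [-0.11084865,  0.01449335],
       [-0.0327374 , -0.09394833],
       [ 0.03476358,  0.0455668 ],
       [ 0.23336999, -0.00131731]]))
rack (array([0.64457288, 0.2485508 , 0.33536629]), array([[ 5.74479518,  0.34042459],
       [-3.75345069, -0.03299504],
       [ 0.02039394,  1.41329143],
       [-1.28565216,  0.42817567],
       [ 0.46823386, -1.26164918],
       [ 0.35000696, -1.03495467]]))
rack (array([0.64519446, 0.25142808, 0.32330683]), array([[ 1.8489035 , -0.89085183],
       [-1.65736639,  2.90328961],
       [-0.27306158,  0.21991173],
       [ 0.1612061 , -0.33144913],
       [ 0.07061433, -0.22405562]]))
rack (array([0.64503768, 0.25018919, 0.32765376]), array([[ 4.63829508,  0.05237573],
       [-4.76185431,  0.00846202],
       [-0.78265803,  0.70439253],
       [-1.82255749,  0.63028279],
       [ 0.01278819, -2.06442833],
       [ 0.15356439, -0.93919359],
       [ 2.58318678, -1.24848012],
       [-1.13470742,  2.5078231 ],
       [ 0.49116426,  0.09830312],
       [ 0.41120907, -0.59491185],
       [ 0.215171  , -0.37129244]]))
```

View pics/c4.png

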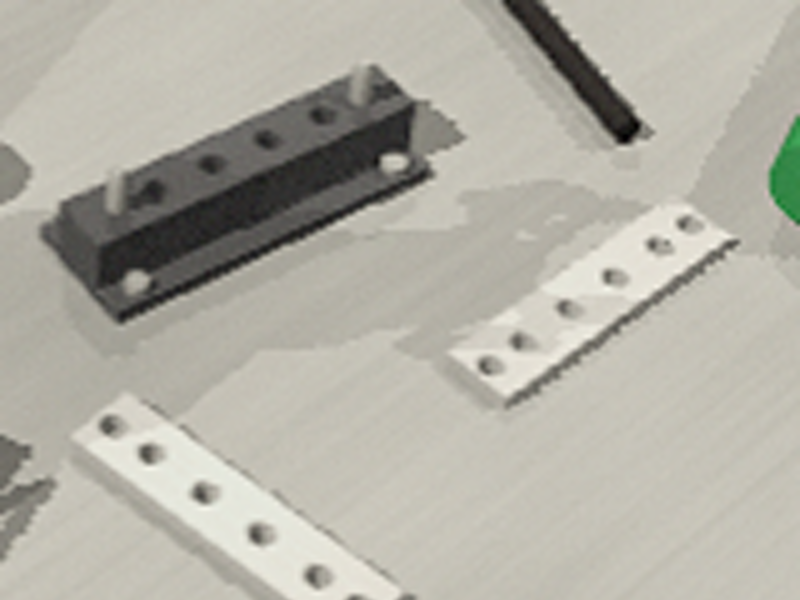

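```bash
python3 - <<'E'
from h import *
c=camera('top'); s=camera('side')
U=lambda p:up(p,4,(310,190)); S=lambda p:up(p,5,(305,180))
V=lambda p:up(p,4,(110,110)); W=lambda p:up(p,3.5,(100,180))
H=[-57,-19,19,57]
ft=[(c,(h/1e3,0,.045),U(p)) for h,p in zip(H,[(268,107),(329,119),(389,131),(450,142)])]
fs=[(s,(h/1e3,0,.045),S(p)) for h,p in zip(H,[(152,190),(211,163),(267,138),(322,115)])]
At=[(c,(h/1e3,0,.01),U(p)) for h,p in zip(HX,[(82,250),(83,294),(86,353),(90,414),(93,474),(95,518)])]
As=[(s,(h/1e3,0,.01),S(p)) for h,p in zip(HX,[(112,426),(151,453),(205,492),(261,533),(319,576)])]
Bt=[(c,(h/1e3,0,.01),U(p)) for h,p in zip(HX,[(368,423),(410,424),(471,427),(531,430),(591,432),(633,434)])]
Bs=[(s,(h/1e3,0,.01),S(p)) for h,p in zip(HX,[(490,365),(522,341),(570,308),(615,277),(659,245),(690,223)])]
l=.058
rt=[(c,(-.1,l,.18),V((305,515))),(c,(-.1,-l,.18),V((515,462))),(c,(.02,.136,.22),V((95,342))),(c,(.02,-.136,.22),V((580,195))),(c,(.12,.136,.22),V((43,180))),(c,(.12,-.136,.22),V((520,30)))]
rs=[(s,(-.1,l,.18),W((405,368))),(s,(-.1,-l,.18),W((513,248))),(s,(.02,.136,.22),W((150,340))),(s,(.02,-.136,.22),W((430,70))),(s,(.12,-.136,.22),W((315,20)))]
for n,t,d,x0 in(('F',ft,fs,[.6,-.2,-1.7]),('A',At,As,[.44,-.05,-3.06]),('B',Bt,Bs,[.42,-.31,-1.59]),('R',rt,rs,[.64,.25,.33])):
    for o in(t,d,t+d):
        p,r=fit(o,x0); print(n,np.round(p,4),np.abs(r).max())
print(c['frame'].shape)
# reach check on handle path and pins
x,y,w=.645,.250,.329
from scipy.spatial.transform import Rotation as R
def binpose(a,px,py,pz,roll):
    Rb=R.from_euler('z',w)*R.from_euler('y',-a)
    T=Rb*R.from_euler('x',np.pi)*R.from_euler('z',roll); q=T.as_quat()
    return np.array([x,y,.06])+Rb.apply([px,py,pz]),[q[3],*q[:3]]
for a in(0,.2,.45):
    for r in(np.pi/2,-np.pi/2):
        print('handle',a,r,robot.solve_ik(*binpose(a,-.1,0,.12-robot.grip_depth,r)) is not None)
for py in(-.084,.042):
  for r in np.deg2rad([45,-45,135,-135]):
    print('pin',py,r,[robot.solve_ik(*binpose(.45,.03,py,z,r)) is not None for z in(.095,.16)])
E
```

```text
F [ 0.6029 -0.2158 -1.7367] 0.13610757865330925
F [ 0.6037 -0.2143 -1.7453] 0.4882261498729292
F [ 0.6032 -0.2152 -1.7385] 0.9079355517400813
A [ 0.4391 -0.0525 -3.065 ] 0.2481682563280856
A [ 0.4383 -0.0517 -3.0543] 0.22553309983544523
A [ 0.4388 -0.0522 -3.0607] 0.425472992026414
B [ 0.4176 -0.3124 -1.5882] 0.23336998752893123
B [ 0.4175 -0.3121 -1.5928] 0.2692112327382574
B [ 0.4176 -0.3123 -1.5901] 0.36003975341515115
R [0.6446 0.2491 0.3292] 1.7317225292511864
R [0.6461 0.2507 0.3282] 1.162724729071499
R [0.6455 0.2502 0.3274] 2.3039291143957428
(480, 640, 3)
handle 0 1.5707963267948966 True
handle 0 -1.5707963267948966 True
handle 0.2 1.5707963267948966 True
handle 0.2 -1.5707963267948966 True
handle 0.45 1.5707963267948966 True
handle 0.45 -1.5707963267948966 True
pin -0.084 0.7853981633974483 [True, True]
pin -0.084 -0.7853981633974483 [True, True]
pin -0.084 2.356194490192345 [True, True]
pin -0.084 -2.356194490192345 [True, True]
pin 0.042 0.7853981633974483 [True, True]
pin 0.042 -0.7853981633974483 [True, True]
pin 0.042 2.356194490192345 [True, True]
pin 0.042 -2.356194490192345 [True, True]
```

```bash
cat >> h.py <<'E'
RACK=(.6455,.2502,.3278); FIX=[.6032,-.2152,-1.7385]; GD=robot.grip_depth
def binpose(a,px,py,pz,roll,dw=(0,0,0)):
    Rb=R.from_euler('z',RACK[2])*R.from_euler('y',-a)
    q=(Rb*R.from_euler('x',np.pi)*R.from_euler('z',roll)).as_quat()
    return np.array([RACK[0],RACK[1],.06])+Rb.apply([px,py,pz])+np.array(dw),[q[3],*q[:3]]
def down(yaw):
    """tool pointing down, closing line (tool y) along world angle yaw; the half turn nearer mid joint range"""
    out=[]
    for k in(0,np.pi):
        q=(R.from_euler('z',yaw+k-np.pi/2)*R.from_euler('x',np.pi)).as_quat(); out.append([q[3],*q[:3]])
    return out
def best(pos,oris):
    c=[(np.abs(q-np.array(read_q())).max()+ (10 if abs(q[6])>2.6 else 0),o) for o in oris if (q:=robot.solve_ik(pos,o)) is not None]
    return min(c,key=lambda t:t[0])[1]
def st(m=''): print(m,'t',round(read_time(),1),'p',np.round(read_position(),4),'F',np.round(read_force(),1),'gap',round(read_finger_gap(),4))
E
python3 - <<'E'
from h import *
for r in(np.pi/2,-np.pi/2):
    print(r,np.round(robot.solve_ik(*binpose(0,-.1,0,.12-GD+.1,r)),2))
r=min((np.pi/2,-np.pi/2),key=lambda r:np.abs(robot.solve_ik(*binpose(0,-.1,0,.2,r))-np.array(read_q())).max())
robot.movep(*binpose(0,-.1,0,.12-GD+.09,r)); st('above')
robot.movel(binpose(0,-.1,0,.12-GD-.002,r)[0],speed=.12); st('at')
robot.close_gripper(); st('grip'); print(read_grasp_force())
for a in np.linspace(.09,.45,5):
    p,o=binpose(a,-.1,0,.12-GD-.002,r); robot.movel(p,o,speed=.06); st(f'{a:.2f}')
p,o=binpose(.465,-.1,0,.12-GD-.002,r); robot.movel(p,o,speed=.03); st('over')
snap('side','s1.png')
E
```

```text
1.5707963267948966 [ 0.35  0.55 -1.08  1.64  0.5   1.27  2.64]
-1.5707963267948966 [ 0.27  0.49 -0.95  1.64  0.42  1.23 -0.44]
above t 3.2 p [0.5512 0.2172 0.2511] F [-0.4 -0.6 -0.5] gap 0.0852
at t 4.1 p [0.5511 0.2183 0.16  ] F [-0.2  0.6  1. ] gap 0.0856
grip t 4.8 p [0.5508 0.218  0.1594] F [-2.2 -1.5  4.6] gap 0.008
58.46848905086517
0.09 t 5.2 p [0.5424 0.2151 0.1497] F [-1.3  1.2 -2.4] gap 0.0079
0.18 t 5.5 p [0.5352 0.2128 0.1397] F [-2.7 -0.3 -1.7] gap 0.008
0.27 t 5.9 p [0.5289 0.2107 0.1289] F [-4.6  0.2 -1.4] gap 0.0082
0.36 t 6.3 p [0.5235 0.2089 0.1175] F [-6.9 -0.6 -1. ] gap 0.0075
0.45 t 6.6 p [0.5193 0.2075 0.106 ] F [-11.5  -3.6   8.3] gap 0.008
over t 6.9 p [0.5197 0.2076 0.1058] F [-31.2 -11.4  49. ] gap 0.0083
```

```bash
cat >> h.py <<'E'
def straps(img):
    """long axis rectangles of strap-like bright blobs in a top picture"""
    g=cv2.cvtColor(img,cv2.COLOR_BGR2HSV); m=((g[:,:,2]>155)&(g[:,:,1]<40)).astype(np.uint8)
    m=cv2.morphologyEx(m,cv2.MORPH_CLOSE,np.ones((5,5)))
    out=[]
    for c in cv2.findContours(m,cv2.RETR_EXTERNAL,cv2.CHAIN_APPROX_NONE)[0]:
        r=cv2.minAreaRect(c); a,b=max(r[1]),min(r[1])
        if 60<a<95 and 12<b<30: out.append(np.round([*r[0],a,b,r[2]],1).tolist())
    return out
E
python3 - <<'E'
from h import *
r=-np.pi/2
robot.movel(*binpose(.45,-.1,0,.12-GD-.002,r),speed=.05); st('rel')
robot.gripper_open(); st()
robot.movel(binpose(.45,-.1,0,.12-GD+.1,r)[0]); st()
c=snap('top','t1.png'); print(straps(cv2.imread('pics/top0.png')),straps(cv2.imread('pics/t1.png')))
E
```

```text
rel t 7.2 p [0.5194 0.2074 0.1061] F [-13.6  -2.5   9.4] gap 0.0077
 t 7.9 p [0.5194 0.2073 0.1059] F [-0.5  0.  -0. ] gap 0.0857
 t 8.8 p [0.4775 0.1926 0.1975] F [ 0.9 -0.2  0.6] gap 0.0854
[[331.6, 288.2, 69.4, 15.9, 86.8]] [[434.8, 296.7, 74.2, 17.1, 2.6]]
```

View pics/t1.png

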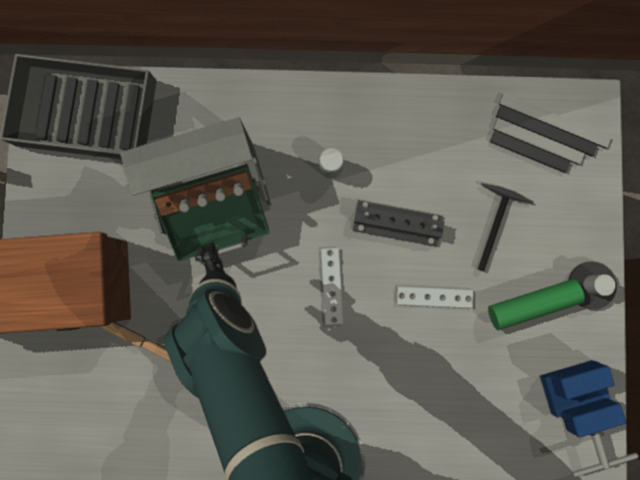

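The bin is fully forward, with pin heads at (184,206), (202,201), (221,195) and (238,188). Both straps are unmoved. Next I grasp strap A and hold it above the dowels.

```bash
cat >> h.py <<'E'
TPL=cv2.imread('pics/top0.png')
def shift(img,box):
    """shift in px of a patch of the first top picture (u0,v0,u1,v1), with score"""
    u0,v0,u1,v1=box; m=35
    r=cv2.matchTemplate(img[v0-m:v1+m,u0-m:u1+m],TPL[v0:v1,u0:u1],cv2.TM_CCOEFF_NORMED); _,s,_,l=cv2.minMaxLoc(r)
    return (l[0]-m,l[1]-m,round(s,2))
SA,SB=(.4388,-.0522,-3.0607),(.4176,-.3123,-1.5901)
BA,BB=(315,244,350,330),(392,283,478,312)
def pick(s,z=.002):
    o=best([s[0],s[1],.12],down(s[2]+np.pi/2))
    robot.movep([s[0],s[1],.10],o); robot.movel([s[0],s[1],z],speed=.12); st('over strap')
    robot.close_gripper(); st('gripped'); robot.movel([s[0],s[1],.14]); st('lifted')
E
python3 - <<'E'
from h import *
im=cv2.imread('pics/t1.png'); print(shift(im,BA),shift(im,BB))
pick(SA)
o=best([*FIX[:2],.15],down(FIX[2]+np.pi/2))
robot.movep([*FIX[:2],.14],o); robot.movel([*FIX[:2],.085]); st('above fix')
s=snap('side'); t=snap('top','t2.png'); print(shift(cv2.imread('pics/t2.png'),BB))
k=cv2.resize(s['frame'][150:270,290:410,::-1],None,fx=5,fy=5,interpolation=cv2.INTER_CUBIC); cv2.imwrite('pics/s2.png',k)
E
```

```text
(0, 0, 0.54) (0, 0, 0.97)
over strap t 10.8 p [ 0.4392 -0.0522  0.0025] F [-0.2 -0.1  0.2] gap 0.0854
gripped t 11.3 p [ 0.4391 -0.0523  0.0027] F [-4.   0.1 20. ] gap 0.0421
lifted t 12.4 p [ 0.4383 -0.0522  0.1393] F [ 0.5 -0.5 -2.2] gap 0.0419
above fix t 14.2 p [ 0.6035 -0.2148  0.0855] F [-1.  -0.  -1.3] gap 0.0418
(35, -5, 0.2)
```

View pics/s2.png

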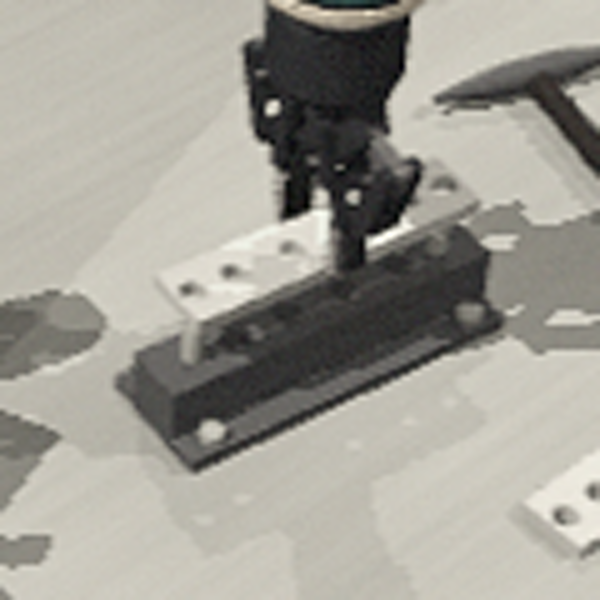

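The strap is held level above the fixture. Its visible holes are at crop (190,289), (231,270), (291,247) and (443,183). I'll fit its pose against the side-camera fixture fit, correct for the difference, and lower it.

```bash
cat >> h.py <<'E'
def lower(xy,z0,zend,step=.004,lim=12):
    """go down in steps until push force exceeds lim; returns z reached"""
    z=z0
    while z>zend+1e-6:
        z=max(z-step,zend); robot.movel([xy[0],xy[1],z],speed=.06)
        if read_force()[2]>lim: break
    return read_position()[2]
E
python3 - <<'E'
from h import *
s=camera('side'); S=lambda p:up(p,5,(290,150))
p,r=fit([(s,(h/1e3,0,.093),S(q)) for h,q in zip((-84,-57,-19,84),[(190,289),(231,270),(291,247),(443,183)])],FIX)
print(np.round(p,4),np.round(r,2).tolist(),'fix side: .6037 -.2143 -1.7453')
p,r=fit([(s,(h/1e3,0,.093),S(q)) for h,q in zip((-84,-57,-19),[(190,289),(231,270),(291,247)])],FIX)
print(np.round(p,4))
E
```

```text
[ 0.6059 -0.2163 -1.7524] [[0.06, -0.22], [0.26, 0.11], [-0.12, -0.08], [-0.2, 0.23]] fix side: .6037 -.2143 -1.7453
[ 0.6056 -0.2159 -1.7553]
```

```bash
python3 - <<'E'
import cv2
t=cv2.imread('pics/t2.png'); cv2.imwrite('pics/c5.png',cv2.resize(t[180:270,335:465],None,fx=6,fy=6,interpolation=cv2.INTER_CUBIC))
E
```

```text
(no output)
```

View pics/c5.png

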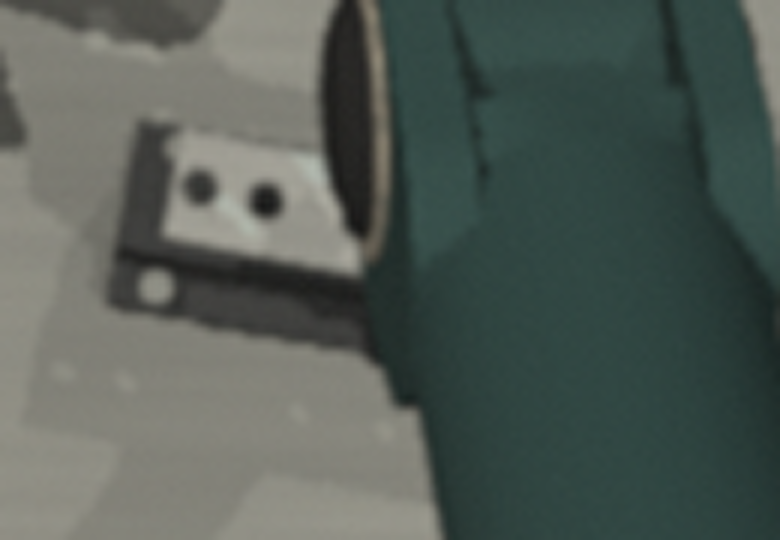

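Two strap holes are visible at crop (200,187) and (266,200). I'll check them against the fixture's top-camera fit.

```bash
python3 - <<'E'
from h import *
t=camera('top'); s=camera('side')
def w(f,l): return np.array([f[0]+np.cos(f[2])*l,f[1]+np.sin(f[2])*l])
F=(.6029,-.2158,-1.7367)
for z in(.093,.096):
  for l,q in((-.084,(200,187)),(-.057,(266,200))):
    p=atz(t,*up(q,6,(335,180)),z)[:2]; d=p-w(F,l); a=np.array([np.cos(F[2]),np.sin(F[2])])
    print(z,l,np.round(p,4),'off along',round(d@a,4),'across',round(d@np.array([-a[1],a[0]]),4))
E
```

```text
0.093 -0.084 [ 0.619  -0.1339] off along 0.0006 across 0.0024
0.093 -0.057 [ 0.6145 -0.1603] off along 0.0004 across 0.0023
0.096 -0.084 [ 0.6186 -0.1337] off along 0.0004 across 0.0019
0.096 -0.057 [ 0.6141 -0.16  ] off along 0.0001 across 0.0018
```

```bash
python3 - <<'E'
from h import *
xy=[.6011,-.2141]
robot.movel([*xy,.085],speed=.05); st()
z=lower(xy,.085,.048,step=.006); st('lowered')
E
```

```text
t 14.7 p [ 0.601  -0.2141  0.0852] F [-0.2  0.5 -2.8] gap 0.042
lowered t 16.5 p [ 0.6011 -0.2141  0.048 ] F [ 1.  -0.2 -2.3] gap 0.0413
```

```bash
python3 - <<'E'
from h import *
xy=[.6011,-.2141]
lower(xy,.048,.044,step=.001,lim=8); st('seat')
robot.gripper_open(); st('open'); robot.movel([*xy,.13]); st()
robot.movel([.5,0.,.25]); c=snap('top','t3.png'); s=snap('side','s3.png'); im=cv2.imread('pics/t3.png'); print(shift(im,BB))
k=np.vstack([cv2.resize(im[180:310,335:485],(750,650))[:, :],])[:600]; cv2.imwrite('pics/c6.png',k)
E
```

```text
seat t 16.7 p [ 0.6012 -0.2141  0.0479] F [-5.4  1.3 13. ] gap 0.0422
open t 17.2 p [ 0.6011 -0.214   0.0469] F [-0.7  0.3 -0.4] gap 0.0855
 t 17.9 p [ 0.6006 -0.2142  0.1292] F [ 0.3  0.8 -0.7] gap 0.0853
(0, 0, 0.44)
```

View pics/c6.png

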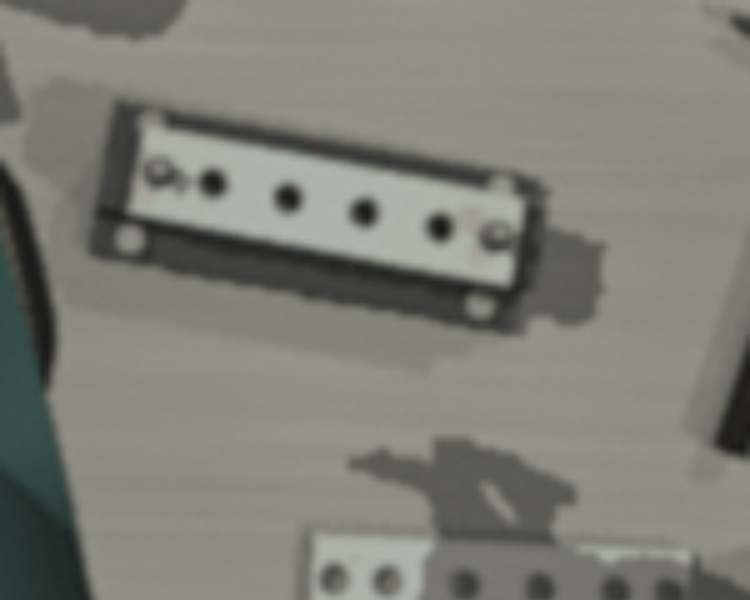

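Strap A is seated over both dowels, at crop (160,172) and (497,236), and strap B is unmoved. Next is strap B.

```bash
python3 - <<'E'
from h import *
pick(SB,z=.0025)
o=best([*FIX[:2],.15],down(FIX[2]+np.pi/2))
xy=[.6011,-.2146]
robot.movep([*xy,.14],o); robot.movel([*xy,.088]); st('above fix')
c=snap('top','t4.png'); s=snap('side','s4.png')
z=lower(xy,.088,.059,step=.004); st('lowered')
if z<.063: lower(xy,z,.054,step=.001,lim=8); st('seat')
E
```

```text
over strap t 22.3 p [ 0.418  -0.3124  0.0031] F [ 0.2 -1.   0.2] gap 0.0852
gripped t 22.8 p [ 0.4176 -0.3126  0.0032] F [-4.8  1.7 16.2] gap 0.0419
lifted t 23.8 p [ 0.4172 -0.3121  0.1392] F [ 0.2  0.5 -2.2] gap 0.0418
above fix t 25.2 p [ 0.601  -0.215   0.0883] F [ 0.6 -0.2 -2.7] gap 0.0416
lowered t 27.3 p [ 0.6011 -0.2146  0.059 ] F [ 1.2 -0.4 -2.3] gap 0.0421
seat t 27.8 p [ 0.6013 -0.2146  0.0583] F [-8.4  1.2 20.7] gap 0.0417
```

```bash
cat >> h.py <<'E'
RACK=(.6435,.2495,.3278); FC=(.6011,-.2144,-1.7385); GZ=.114
def rbest(py):
    return min((np.pi/4,-3*np.pi/4),key=lambda r:np.abs(robot.solve_ik(*binpose(.45,.03,py,.2,r))-np.array(read_q())).max())
def grab(py,dx=0,dy=0,lift=.07):
    r=rbest(py); P=lambda z:binpose(.45,.03+dx,py+dy,z-GD,r)
    robot.movep(*P(GZ+.08)); robot.movel(P(GZ)[0],speed=.08); st('at pin')
    robot.close_gripper(); F=np.array(read_force()); st('grip')
    Rb=R.from_euler('z',RACK[2])*R.from_euler('y',-.45); print('F in bin axes',np.round(Rb.inv().apply(F),1))
    robot.movel(P(GZ+lift)[0],speed=.1); st('out')
def hole(l): return [FC[0]+np.cos(FC[2])*l,FC[1]+np.sin(FC[2])*l]
def insert(l):
    h=hole(l); o=best([*h,.2],down(FC[2]+np.pi/2)); robot.movep([*h,.19],o); st('over hole')
    robot.movel([*h,.140]); z=lower(h,.140,.078,step=.008,lim=15); st('in')
    return z
E
python3 - <<'E'
from h import *
robot.gripper_open(); p=read_position(); robot.movel([p[0],p[1],.2]); st('released')
grab(-.084)
snap('side','s5.png'); c=snap('top','t5.png')
E
```

```text
released t 29.4 p [ 0.6006 -0.2145  0.1991] F [ 0.8 -0.3 -0.6] gap 0.0852
at pin t 31.9 p [0.657  0.1653 0.1593] F [0.4 0.3 0.5] gap 0.0854
grip t 32.5 p [0.6574 0.1659 0.1595] F [2.4 3.1 3.3] gap 0.0184
F in bin axes [4.4 2.2 1.6]
out t 33.4 p [0.628  0.1552 0.2212] F [ 0.4  0.4 -1.1] gap 0.0183
```

```bash
python3 - <<'E'
from h import *
z=insert(.057)
if z<.085: z=lower(hole(.057),z,.067,step=.002,lim=15); st('home?')
s=snap('side','s6.png'); im=cv2.imread('pics/s6.png')
cv2.imwrite('pics/c7.png',np.hstack([cv2.resize(im[140:270,300:420],(480,520),interpolation=cv2.INTER_CUBIC),cv2.resize(im[200:330,120:200],(320,520),interpolation=cv2.INTER_CUBIC)]))
E
```

```text
over hole t 35.0 p [ 0.5921 -0.2689  0.1903] F [-0.  -0.6 -0.7] gap 0.0181
in t 37.8 p [ 0.5915 -0.2708  0.0774] F [-0.1 -5.8 -3.3] gap 0.0185
home? t 38.8 p [ 0.5926 -0.2714  0.0708] F [-4.  -5.  18.7] gap 0.0183
```

View pics/c7.png

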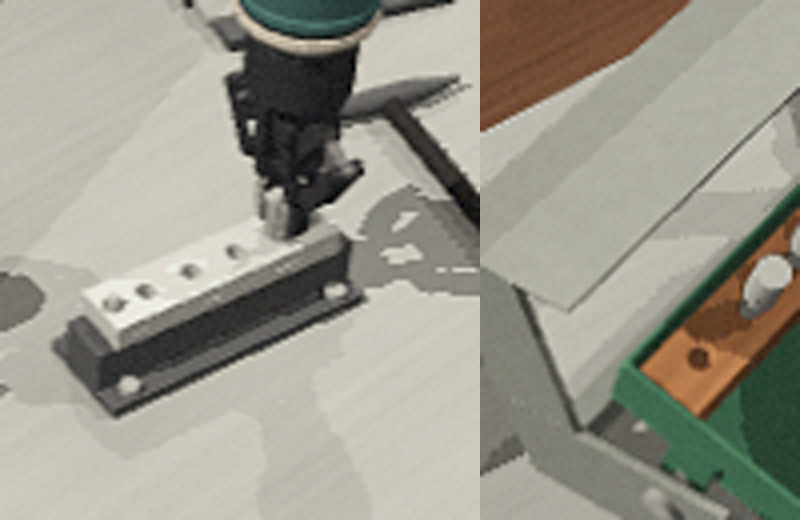

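Pin 1 is home: z is 0.0708 against an expected 0.0703, and the head rests on the upper strap. I'll repeat for the other three, stopping on any anomaly.

```bash
python3 - <<'E'
from h import *
def rel():
    robot.gripper_open(); p=read_position(); robot.movel([p[0],p[1],.2])
rel()
for py,l in((-.042,.019),(0,-.019),(.042,-.057)):
    grab(py)
    if not .016<read_finger_gap()<.0215: print('NO PIN'); break
    z=insert(l)
    if z>.085: print('BLOCKED'); break
    z=lower(hole(l),z,.067,step=.002,lim=15); st('home?')
    if abs(z-.0705)>.0025: print('CHECK Z'); break
    rel()
snap('top','t6.png'); snap('side','s7.png')
E
```

```text
at pin t 43.3 p [0.6434 0.2051 0.1593] F [-0.1 -0.2 -0.4] gap 0.0855
grip t 44.0 p [0.6438 0.2057 0.1595] F [3.7 3.2 3.7] gap 0.0186
F in bin axes [5.7 1.9 1.3]
out t 44.8 p [0.6145 0.195  0.2212] F [ 0.6 -1.2 -1.3] gap 0.0183
over hole t 46.4 p [ 0.5984 -0.2314  0.1903] F [ 0.2  0.3 -1.1] gap 0.0186
in t 49.1 p [ 0.5978 -0.2334  0.0776] F [-1.2 -3.2 -2.3] gap 0.0182
home? t 50.1 p [ 0.5985 -0.2337  0.0713] F [-8.5 -4.4 23.5] gap 0.0184
at pin t 54.6 p [0.6299 0.2449 0.1594] F [0.1 0.2 0.3] gap 0.0853
grip t 55.2 p [0.6303 0.2455 0.1596] F [3.8 3.9 3.2] gap 0.0181
F in bin axes [5.7 2.5 0.7]
out t 56.1 p [0.601  0.2347 0.2211] F [ 0.1 -0.5 -0.9] gap 0.0182
over hole t 57.7 p [ 0.6046 -0.1939  0.1903] F [-0.4 -0.1 -1.5] gap 0.0181
in t 60.4 p [ 0.6042 -0.1959  0.0778] F [-0.5 -1.5 -2.6] gap 0.018
home? t 61.4 p [ 0.6051 -0.1962  0.0711] F [-3.  -5.7 15.5] gap 0.0184
at pin t 65.9 p [0.6163 0.2847 0.1594] F [-1.1 -0.2 -0.2] gap 0.0856
grip t 66.5 p [0.6168 0.2853 0.1596] F [3.6 4.4 3.2] gap 0.0182
F in bin axes [5.8 3.  0.7]
out t 67.4 p [0.5875 0.2744 0.2212] F [ 0.3 -0.4 -0.6] gap 0.0182
over hole t 69.0 p [ 0.6109 -0.1564  0.1903] F [ 0.4  0.1 -1.2] gap 0.0184
in t 71.7 p [ 0.6105 -0.1584  0.0779] F [-1.7 -2.  -3. ] gap 0.0184
home? t 72.7 p [ 0.6115 -0.1586  0.0712] F [-6.  -5.2 16.7] gap 0.0182
```

```bash
python3 - <<'E'
from h import *
robot.close_gripper(); robot.movel([*hole(-.057),.14])
for l in(-.057,-.019,.019,.057):
    h=hole(l); robot.movel([*h,.115]); z=lower(h,.106,.096,step=.002,lim=15); st(f'press {l}'); robot.movel([*h,.115])
robot.movel([*h,.2]); robot.movel([.5,0,.25]); robot.gripper_open()
c=snap('side','s8.png'); t=snap('top','t7.png'); k=cv2.resize(c['frame'][150:280,290:420,::-1],(600,600),interpolation=cv2.INTER_CUBIC); cv2.imwrite('pics/c8.png',k)
E
```

```text
press -0.057 t 77.2 p [ 0.6121 -0.1586  0.1006] F [-6.4 -1.3 31.7] gap 0.0001
press -0.019 t 79.0 p [ 0.6058 -0.1961  0.1006] F [-7.5 -0.8 32.7] gap -0.0002
press 0.019 t 80.7 p [ 0.5994 -0.2336  0.1006] F [-6.1  0.5 29.8] gap 0.0001
press 0.057 t 82.5 p [ 0.593  -0.2712  0.1006] F [-6.2  0.2 29.5] gap -0.0001
```

View pics/c8.png

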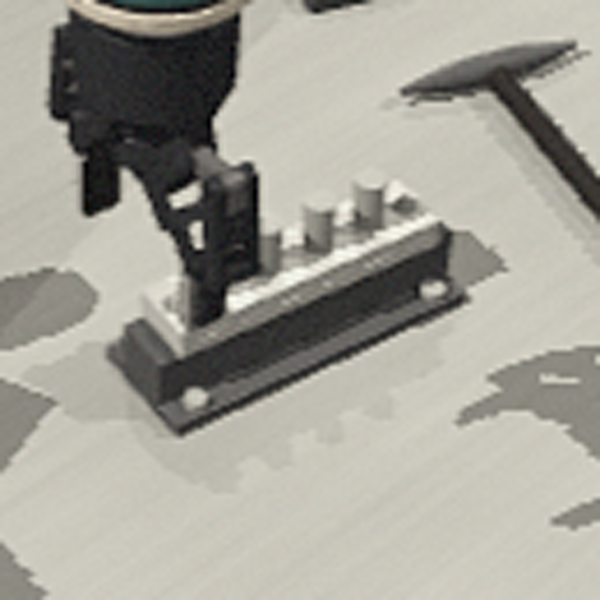

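All four heads stand on the upper strap, with tops at 0.1006 against an expected 0.101. Next I tip the emptied bin back.

```bash
python3 - <<'E'
import h
from h import *
h.RACK=(.6450,.2498,.3278)
r=-np.pi/2; P=lambda a,d=0:binpose(a,-.1,0,.12-GD-.002+d,r)
robot.movep(*P(.45,.09)); robot.movel(P(.45)[0],speed=.1); st('at')
robot.close_gripper(); st('grip')
for a in(.36,.27,.18,.09,.0,-.015,-.025):
    p,o=P(a); robot.movel(p,o,speed=.05); st(f'{a}')
    if np.linalg.norm(read_force())>35: break
p,o=P(a+.012); robot.movel(p,o,speed=.03); st('ease')
robot.gripper_open(); st('open'); robot.movel(P(0,.1)[0]); st()
robot.movep([.45,-.1,.35],down(0)[0] if robot.solve_ik([.45,-.1,.35],down(0)[0]) is not None else down(0)[1])
s=snap('side','s9.png'); t=snap('top','t9.png')
a=cv2.imread('pics/side0.png'); b=cv2.imread('pics/s9.png')
f=lambda i:cv2.resize(i[180:350,100:280],(400,378),interpolation=cv2.INTER_CUBIC)
cv2.imwrite('pics/c9.png',np.hstack([f(a),f(b)]))
E
```

```text
at t 88.3 p [0.5191 0.2067 0.1063] F [ 0.4  0.6 -0.1] gap 0.0854
grip t 89.0 p [0.5193 0.207  0.1063] F [-0.  -0.8  4.9] gap 0.0077
0.36 t 89.4 p [0.5236 0.2084 0.1178] F [ 1.  -0.6  3.6] gap 0.0081
0.27 t 89.8 p [0.5288 0.2102 0.1289] F [-0.6 -1.   5.1] gap 0.0078
0.18 t 90.2 p [0.5351 0.2122 0.1396] F [-1.4 -2.2  5.5] gap 0.0076
0.09 t 90.6 p [0.5422 0.2147 0.1497] F [-3.  -3.9  9.3] gap 0.0078
0.0 t 91.0 p [0.5504 0.2174 0.1592] F [-3.6 -5.5 12.1] gap 0.0076
-0.015 t 91.2 p [0.5508 0.2175 0.1598] F [-7.5 -4.4  4.6] gap 0.0077
-0.025 t 91.5 p [0.5506 0.2174 0.1599] F [-12.   -5.9  -2.4] gap 0.008
ease t 91.7 p [0.5507 0.2174 0.1597] F [-6.  -3.3  2. ] gap 0.0077
open t 92.5 p [0.5516 0.2181 0.1606] F [-0.1  0.1  0.2] gap 0.0856
 t 93.3 p [0.5501 0.2173 0.2585] F [-0.5  0.3 -0.8] gap 0.0853
```

View pics/c9.png

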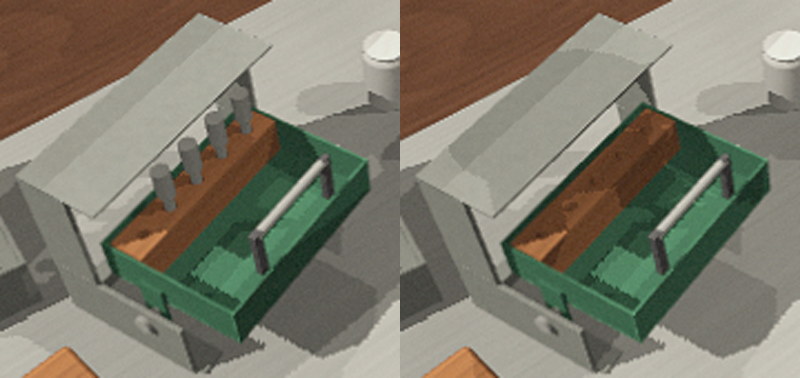

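View pics/t9.png

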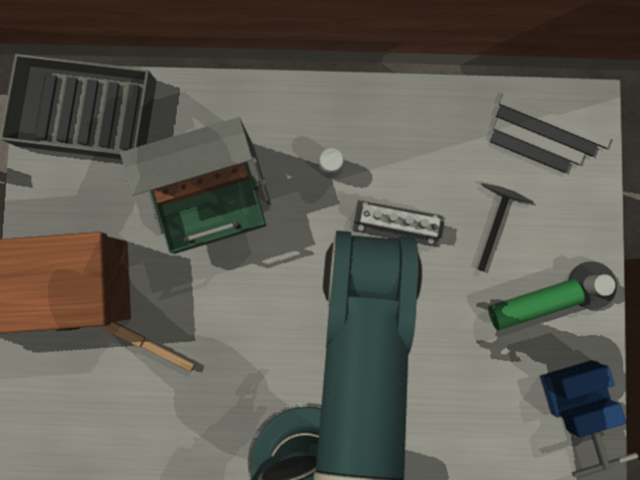

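```bash
python3 - <<'E'
import cv2,numpy as np
for a,b,box in(('side0','s9',(205,240,260,310)),('top0','t9',(180,215,240,250)),('top0','t9',(120,120,150,180)),('top0','t1',(180,215,240,250))):
    u0,v0,u1,v1=box; f=lambda n:cv2.imread(f'pics/{n}.png',0)[v0:v1,u0:u1].astype(np.float32)
    print(a,b,cv2.phaseCorrelate(f(a),f(b),cv2.createHanningWindow((u1-u0,v1-v0),cv2.CV_32F)))
E
```

```text
side0 s9 ((0.06527045071866056, 0.05733652151001678), 0.948289615633311)
top0 t9 ((0.2172608525404982, -0.21712042138485188), 0.9160302446948158)
top0 t9 ((-0.27943373900943946, 0.00480367278671423), 0.7777830284171634)
top0 t1 ((0.9451535948010132, -2.363845257284634), 0.3379613960230792)
```

The handle is within about 0.1 px (side) and 0.3 px (top) of its starting picture position, so the bin is on its stop. The can, brush and hammer have not moved.

```bash
python3 -c "
from h import *
st(); print(robot.hand_in())"
```

```text
t 94.8 p [ 0.4503 -0.0992  0.3499] F [ 0.1 -0.3 -0.1] gap 0.0853
the job is handed in; nothing more can be done
None
```

I handed the job in at 94.8 s: both straps are stacked on the dowels, all four pins are home with heads on the upper strap, the emptied bin was then tipped back to its stop, and the can, brush and hammer look unmoved in the final picture.

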